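# Update the flip tags of the parts bins

## Robot

A 6-joint arm with a two-finger parallel gripper is mounted at the origin on the work surface. World frame = base frame: x ahead of the robot, y to its left, z up, the work surface at z = 0. Lengths are in m, angles in rad, forces in N, time in s.
With the tool pointing down it reaches from about 0.275 to 0.875 m from the base axis. Payload 12.5 kg.
Tool frame: the origin (TCP) lies on the centre line of the jaws, within the pads' length; the fingertips stand 11 mm ahead of it and the grasp point (between the pads) lies 8 mm behind it; z points along the fingers, y is the line along which they close (so a half turn about z gives the same grasp; the last joint's range is limited). The gripper opens to 85 mm and grips with 20 to 120 N. Pads are 22 mm wide; open, the fingers measure 114 mm over their backs; the gripper's body (76 mm by 85 mm) begins 54 mm behind the grasp point. The pads swing forward as they close: fully open they stand 13 mm farther back than shut.
Start: joints at [-1.351, 0.351, 1.652, -0, 1.139, -0.085], TCP at [0.165, -0.525, 0.205] pointing down, gripper open.
Joint ranges: [-2.75, 2.75], [-0.79, 2.1], [0.01, 2.65], [-1.57, 4.71], [0.07, 3.14], [-2.87, 2.87]. Speed limits (rad/s): [2.22, 2.22, 2.79, 3.14, 3.14, 3.14].

## Interface

Orientations are given as a unit quaternion [w, x, y, z].
In Python, from bench import ctrl, viewer gives the robot as it stands.
- The arm moves only by the tool jog_arm, never from a script. Its argument "commands" is a list of rows, each a list of 7 numbers: the shift along the tool's x, y, z in units of 25 mm (1.0 is 25 mm), then the turn, a rotation vector about the tool's x, y, z in units of 10 degrees (1.0 is 10 degrees), then the closure in counts, from 0 (fully open) to 255 (shut). A call has 1 to 20 rows; each row is the pose to reach, as a shift and turn from the pose commanded when the call began, along the tool's axes at that moment; what a row does not reach only later rows make up. A row lasts 1/8 s, in which the tool goes at most 62.5 mm and 10.7 degrees, less where a joint would pass 70% of its speed; a pose out of reach is approached as far as the arm can. A call with a gripper value outside its range is refused whole. The fingers move at their own pace and stop on an object; "squeeze" is the grip in N (left out, the last holds). Time passes only in rows, so rows that repeat a pose let the fingers close. It gives the time, the measured TCP pose, the force, the opening and the grip force at its end, in the units of the state.
- ctrl.get_state(): the state, without advancing time (a new reading comes with each control period).
- viewer.grab_frame(name): name is "side" or "top" or "wrist"; returns a dict with "frame" (480x640x3 uint8, red, green, blue), "depth" (480x640 float32, m along the optical axis (not along the pixel's ray), 0 where there is no reading), "vertical_fov" (degrees; the focal length in pixels is half the picture's height over the tangent of half this angle, whatever the lens; pixels are square), "cx", "cy" (the principal point, pixels), "k1" (the pictures are not rectified: a ray, as slopes to the right and down, at radius r is drawn at 1 + k1 r^2 times it, then the intrinsics apply), "cam_to_world" (4x4, takes a point from camera to world coordinates). Camera axes: x right, y up, looking along -z (the intrinsics and any distortion apply to the point x, -y, -z); pixel columns grow to the right and rows downward; lengths in m; the calibration is good to about 2 mm. A picture is of the moment at which its call begins.
- ctrl.finish_job(): hands the job in; it is judged then, once.
The state is a dict: "t": time; "joint_positions": joint angles; "dq": joint speeds; "effort": joint torques, N m; "tool_pos": TCP position; "orientation": TCP orientation; "force": force on the tool from outside, world axes, zero at the start; "torque": the same for the moment, N m; "width": opening from 0.0 (shut) to 1.0 (fully open); "grasp_force": force on a finger pad.
Only numpy, scipy, OpenCV 4.12 (cv2) and the standard library are available. Lean on these libraries where they do the work, as an engineer would, in place of code of your own. Each camera call takes 0.05 s, during which the arm holds its last target. There are 200 camera calls.

## Task

The parts bins on the bench have changed but their tags have not been updated. With a fingertip, gently flip over the hinged tags that are wrong, so that the tag in front of each full bin leans back to the bins with its solid-disc face up and the tag in front of each bin that is not full leans to the robot with its ring face up. Only push the tags, do not pinch them, and leave the bins and the other things on the bench where they stand.

Things in the scene. Friction and masses are not known exactly. Their poses are not given: they have to be found in the camera images.
- rail_mid (a point): Middle of the top of the aluminium bar (470 x 40 x 15 mm, fixed to the bench mat) that carries the four tag holders in a row. z up; y runs along the bar; x points across it, from the robot's side to the bins' side. The bar lies within about 0.2 rad of the robot's y axis.
- holder_a: Fixed holder of tag A, clipped on the bar: a small V-shaped bracket of steel 64 mm wide with a grey foot; origin at the centre of its underside, on top of the bar. Its V walls slope up at 30 degrees to either side, below the tag, and reach 38 mm from the hinge line. Same axes as the bar. Any holder can stand at any of the four places.
- holder_a_hinge (a point): Centre of the hinge line of tag A: 30 mm above the holder's origin, 47 mm above the bench, hinge line along the bar's y axis.
- tag_a_edge (a point): Middle of the free edge of tag A, 66 mm from the hinge line, on the axis of its rounded edge bead (5 mm thick); moves with the tag. The tag is a bare aluminium plate 54 mm wide, 3 mm thick, about 60 g. At rest the edge is 57 mm to one side of the hinge line and 33 mm above it (80 mm above the bench), and overhangs the bracket's wall by 28 mm, so a fingertip can get behind and under it.
- tag_a (a joint): Hinge angle of tag A, rad: 0 = leaning down to the robot's side with its ring face (reorder) up; 2.09 = leaning over to the bins' side with its solid-disc face (full) up; 1.05 = standing upright. At each end it rests on the bracket 30 degrees above level, held by its own weight only; the hinge is almost free, so past upright it falls over to the other side.
- holder_b: Fixed holder of tag B, clipped on the bar: a small V-shaped bracket of steel 64 mm wide with a grey foot; origin at the centre of its underside, on top of the bar. Its V walls slope up at 30 degrees to either side, below the tag, and reach 38 mm from the hinge line. Same axes as the bar. Any holder can stand at any of the four places.
- holder_b_hinge (a point): Centre of the hinge line of tag B: 30 mm above the holder's origin, 47 mm above the bench, hinge line along the bar's y axis.
- tag_b_edge (a point): Middle of the free edge of tag B, 66 mm from the hinge line, on the axis of its rounded edge bead (5 mm thick); moves with the tag. The tag is a bare aluminium plate 54 mm wide, 3 mm thick, about 60 g. At rest the edge is 57 mm to one side of the hinge line and 33 mm above it (80 mm above the bench), and overhangs the bracket's wall by 28 mm, so a fingertip can get behind and under it.
- tag_b (a joint): Hinge angle of tag B, rad: 0 = leaning down to the robot's side with its ring face (reorder) up; 2.09 = leaning over to the bins' side with its solid-disc face (full) up; 1.05 = standing upright. At each end it rests on the bracket 30 degrees above level, held by its own weight only; the hinge is almost free, so past upright it falls over to the other side.
- holder_c: Fixed holder of tag C, clipped on the bar: a small V-shaped bracket of steel 64 mm wide with a grey foot; origin at the centre of its underside, on top of the bar. Its V walls slope up at 30 degrees to either side, below the tag, and reach 38 mm from the hinge line. Same axes as the bar. Any holder can stand at any of the four places.
- holder_c_hinge (a point): Centre of the hinge line of tag C: 30 mm above the holder's origin, 47 mm above the bench, hinge line along the bar's y axis.
- tag_c_edge (a point): Middle of the free edge of tag C, 66 mm from the hinge line, on the axis of its rounded edge bead (5 mm thick); moves with the tag. The tag is a bare aluminium plate 54 mm wide, 3 mm thick, about 60 g. At rest the edge is 57 mm to one side of the hinge line and 33 mm above it (80 mm above the bench), and overhangs the bracket's wall by 28 mm, so a fingertip can get behind and under it.
- tag_c (a joint): Hinge angle of tag C, rad: 0 = leaning down to the robot's side with its ring face (reorder) up; 2.09 = leaning over to the bins' side with its solid-disc face (full) up; 1.05 = standing upright. At each end it rests on the bracket 30 degrees above level, held by its own weight only; the hinge is almost free, so past upright it falls over to the other side.
- holder_d: Fixed holder of tag D, clipped on the bar: a small V-shaped bracket of steel 64 mm wide with a grey foot; origin at the centre of its underside, on top of the bar. Its V walls slope up at 30 degrees to either side, below the tag, and reach 38 mm from the hinge line. Same axes as the bar. Any holder can stand at any of the four places.
- holder_d_hinge (a point): Centre of the hinge line of tag D: 30 mm above the holder's origin, 47 mm above the bench, hinge line along the bar's y axis.
- tag_d_edge (a point): Middle of the free edge of tag D, 66 mm from the hinge line, on the axis of its rounded edge bead (5 mm thick); moves with the tag. The tag is a bare aluminium plate 54 mm wide, 3 mm thick, about 60 g. At rest the edge is 57 mm to one side of the hinge line and 33 mm above it (80 mm above the bench), and overhangs the bracket's wall by 28 mm, so a fingertip can get behind and under it.
- tag_d (a joint): Hinge angle of tag D, rad: 0 = leaning down to the robot's side with its ring face (reorder) up; 2.09 = leaning over to the bins' side with its solid-disc face (full) up; 1.05 = standing upright. At each end it rests on the bracket 30 degrees above level, held by its own weight only; the hinge is almost free, so past upright it falls over to the other side.
- bin_1: Black open-front bin, 92 wide x 140 long x 75 mm high, loose; lip at the front (towards the tags) 36 mm high. FULL: heaped with grey capacitors to about 92 mm high. Origin at the centre of its underside, x from its front to its back. Its tag is the one straight in front of it: that tag's hinge line is 200 mm before this origin along the bar's x axis (the next tag is 110 mm farther along the bar). Any bin can stand at any of the four places.
- bin_2: Black open-front bin, 92 wide x 140 long x 75 mm high, loose; lip at the front (towards the tags) 36 mm high. FULL: heaped with black and copper relays to about 92 mm high. Origin at the centre of its underside, x from its front to its back. Its tag is the one straight in front of it: that tag's hinge line is 200 mm before this origin along the bar's x axis (the next tag is 110 mm farther along the bar). Any bin can stand at any of the four places.
- bin_3: Black open-front bin, 92 wide x 140 long x 75 mm high, loose; lip at the front (towards the tags) 36 mm high. NOT full: only two capacitors left on its floor. Origin at the centre of its underside, x from its front to its back. Its tag is the one straight in front of it: that tag's hinge line is 200 mm before this origin along the bar's x axis (the next tag is 110 mm farther along the bar). Any bin can stand at any of the four places.
- bin_4: Black open-front bin, 92 wide x 140 long x 75 mm high, loose; lip at the front (towards the tags) 36 mm high. NOT full: empty. Origin at the centre of its underside, x from its front to its back. Its tag is the one straight in front of it: that tag's hinge line is 200 mm before this origin along the bar's x axis (the next tag is 110 mm farther along the bar). Any bin can stand at any of the four places.
- flux_bottle: Bystander: white bottle with a spout, 36 mm across, 108 mm high, loose; origin under its centre.
- solder_spool: Bystander: solder spool standing on its flange, 54 mm across, 42 mm high, loose; origin under its centre.
- driver: Bystander: screwdriver, 150 mm long, lying loose on the bench between the robot and the bar; origin under its middle.
Mind the look-alikes: they are no part of the job. Leave any blue or pink look-alike of the bin_3 alone.

How it is judged:
At the end, for the whole second after the job is handed in: The tags in front of the two full bins rest on the bins' side (joint above 1.95 rad) and the tags in front of the other two rest on the robot's side (joint below 0.145 rad), all still (below 0.1 rad/s) ((y of bin_1 in the frame of holder_a above 0.055 m or y of bin_1 in the frame of holder_a below -0.055 m or value of joint tag_a above 1.95 rad) and (y of bin_2 in the frame of holder_a above 0.055 m or y of bin_2 in the frame of holder_a below -0.055 m or value of joint tag_a above 1.95 rad) and (y of bin_3 in the frame of holder_a above 0.055 m or y of bin_3 in the frame of holder_a below -0.055 m or value of joint tag_a below 0.145 rad) and (y of bin_4 in the frame of holder_a above 0.055 m or y of bin_4 in the frame of holder_a below -0.055 m or value of joint tag_a below 0.145 rad) and (y of bin_1 in the frame of holder_b above 0.055 m or y of bin_1 in the frame of holder_b below -0.055 m or value of joint tag_b above 1.95 rad) and (y of bin_2 in the frame of holder_b above 0.055 m or y of bin_2 in the frame of holder_b below -0.055 m or value of joint tag_b above 1.95 rad) and (y of bin_3 in the frame of holder_b above 0.055 m or y of bin_3 in the frame of holder_b below -0.055 m or value of joint tag_b below 0.145 rad) and (y of bin_4 in the frame of holder_b above 0.055 m or y of bin_4 in the frame of holder_b below -0.055 m or value of joint tag_b below 0.145 rad) and (y of bin_1 in the frame of holder_c above 0.055 m or y of bin_1 in the frame of holder_c below -0.055 m or value of joint tag_c above 1.95 rad) and (y of bin_2 in the frame of holder_c above 0.055 m or y of bin_2 in the frame of holder_c below -0.055 m or value of joint tag_c above 1.95 rad) and (y of bin_3 in the frame of holder_c above 0.055 m or y of bin_3 in the frame of holder_c below -0.055 m or value of joint tag_c below 0.145 rad) and (y of bin_4 in the frame of holder_c above 0.055 m or y of bin_4 in the frame of holder_c below -0.055 m or value of joint tag_c below 0.145 rad) and (y of bin_1 in the frame of holder_d above 0.055 m or y of bin_1 in the frame of holder_d below -0.055 m or value of joint tag_d above 1.95 rad) and (y of bin_2 in the frame of holder_d above 0.055 m or y of bin_2 in the frame of holder_d below -0.055 m or value of joint tag_d above 1.95 rad) and (y of bin_3 in the frame of holder_d above 0.055 m or y of bin_3 in the frame of holder_d below -0.055 m or value of joint tag_d below 0.145 rad) and (y of bin_4 in the frame of holder_d above 0.055 m or y of bin_4 in the frame of holder_d below -0.055 m or value of joint tag_d below 0.145 rad) and velocity of joint tag_a between -0.1 and 0.1 rad/s and velocity of joint tag_b between -0.1 and 0.1 rad/s and velocity of joint tag_c between -0.1 and 0.1 rad/s and velocity of joint tag_d between -0.1 and 0.1 rad/s); the robot touches nothing.
It fails at once if a bin is moved by more than 15 mm (distance of any of bin_1, bin_2, bin_3, bin_4 from where it was at the start of the episode above 0.015 m).
It fails at once if a bystander (bottle, spool, screwdriver) is moved by more than 15 mm (distance of any of flux_bottle, solder_spool, driver from where it was at the start of the episode above 0.015 m).
It fails at once if a tag or its holder is pinched or forced: more than 25 N on it (contact force between any of the fingers, the arm and holder_a above 25 N or contact force between any of the fingers, the arm and holder_b above 25 N or contact force between any of the fingers, the arm and holder_c above 25 N or contact force between any of the fingers, the arm and holder_d above 25 N).
It also fails if it takes over 58 s, if anything falls off the work surface, if the arm or the gripper's body presses on something with over 40 N, if the wrist force passes 120 N, or if a joint passes its speed limit or range.

## Working session

There is one attempt and no reset: what is moved stays moved. The work goes in short steps, Python scripts to look and compute and a tool call to move; the robot and the scene stay as the last step left them, time stands still between calls to the robot, and variables do not carry over. Pictures are saved under pics/ and viewed, at most 10 in all, crops included, and the job is handed in when it is done.

Besides the shell and the picture viewer there is one more tool, called after ">>>" as name([rows], argument=value, ...), one row to a line, values as JSON. jog_arm: Moves the arm, as the interface text tells. Its arguments: {"type":"object","properties":{"commands":{"type":"array"},"squeeze":{"type":"number"}},"required":["commands"]}

```bash
mkdir -p pics; cat > h.py <<'E'
import numpy as np, cv2, pickle
from bench import ctrl, viewer
def grab(n,f):
    d=viewer.grab_frame(n); pickle.dump(d,open(f'{f}.pkl','wb')); cv2.imwrite(f'pics/{f}.png',d['frame'][:,:,::-1]); return d
def pt(d,u,v,z=None):
    f=240/np.tan(np.radians(d['vertical_fov'])/2)
    K=np.array([[f,0,d['cx']],[0,f,d['cy']],[0,0,1]])
    s=cv2.undistortPoints(np.array([[[u,v]]],float),K,np.array([d['k1'],0,0,0,0.]))[0,0]
    r=np.array([s[0],-s[1],-1.]);T=d['cam_to_world']
    if z is None: q=float(d['depth'][int(round(v)),int(round(u))])
    else: q=(z-T[2,3])/(T[:3,:3]@r)[2]
    return T[:3,:3]@(r*q)+T[:3,3]
E
python3 - <<'E'
from h import *
for n in ('top','side'):
    d=grab(n,n+'0'); print(n,d['vertical_fov'],d['k1'],d['cam_to_world'].round(3).tolist())
print(ctrl.get_state())
E
```

```text
top 56.5621169035171 -0.05819063237723094 [[0.022, 0.997, -0.072, 0.493], [-1.0, 0.023, 0.016, 0.013], [0.018, 0.072, 0.997, 1.199], [0.0, 0.0, 0.0, 1.0]]
side 54.88048347787352 -0.05919233169923101 [[-0.995, 0.065, -0.076, 0.515], [-0.098, -0.513, 0.853, 0.803], [0.016, 0.856, 0.517, 0.554], [0.0, 0.0, 0.0, 1.0]]
{'t': 0.1, 'joint_positions': array([-1.35059926e+00,  3.51207450e-01,  1.65235574e+00, -3.54847750e-05,
        1.13909283e+00, -8.45813320e-02]), 'dq': array([-0.00011014, -0.00236506, -0.00044566, -0.00053161, -0.00114808,
       -0.00034612]), 'effort': array([ 5.22024166e-04, -5.06835794e+01, -2.91875571e+01, -8.62294019e-05,
        2.66485520e-03,  2.52843216e-05]), 'tool_pos': array([ 0.16499931, -0.52432776,  0.20470018]), 'orientation': array([-5.29371248e-04,  9.88409950e-01,  1.51807401e-01, -5.20984111e-05]), 'force': array([ 0.32735607, -0.12577332,  0.49159215]), 'torque': array([0.00377297, 0.02019724, 0.01171199]), 'grasp_force': 0.0, 'width': 0.9966919335963639}
```

View pics/top0.png

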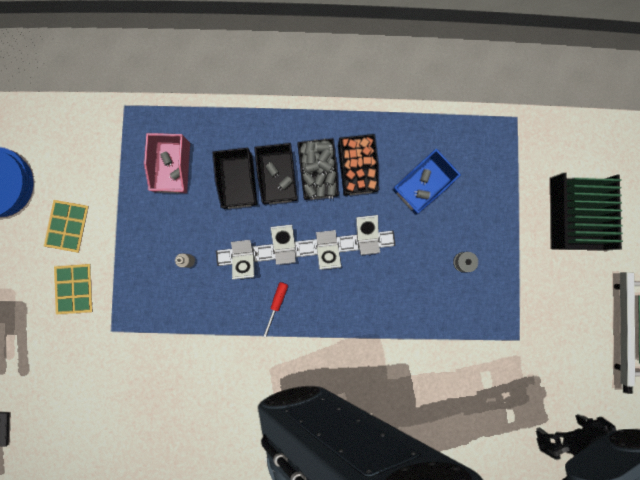

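View pics/side0.png

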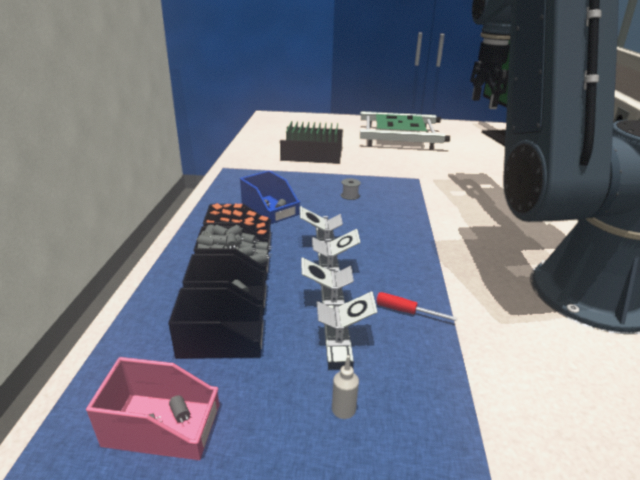

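Two views: bins left to right in the top view are empty (235,178), two caps (277,173), full of caps (320,170) and full of relays (360,165). Their tags are ring (242,262), disc (283,237), ring (328,257) and disc (368,228). So the second tag (283,237) and the third (328,257) are wrong. Look-alikes are the pink bin (167,163) and the blue bin (425,183). I'll check this in a close crop.

```bash
python3 - <<'E'
from h import *
im=cv2.imread('pics/top0.png')[205:305,205:405]
cv2.imwrite('pics/crop0.png',cv2.resize(im,None,fx=4,fy=4,interpolation=cv2.INTER_CUBIC))
E
```

```text
(no output)
```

View pics/crop0.png

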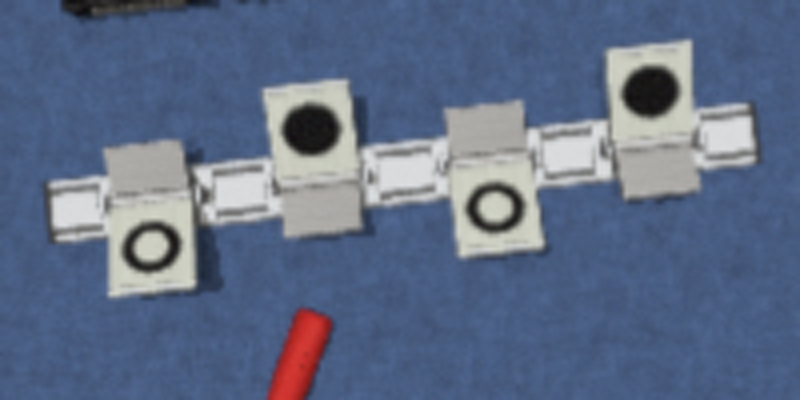

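The crop confirms it. Tag 2 has its disc up and leans to the bins, with its free edge at crop (263,88)-(349,80). Tag 3 has its ring up and leans to the robot, with its free edge at (459,257)-(545,249).

```bash
python3 - <<'E'
from h import *
d=pickle.load(open('top0.pkl','rb'))
P=lambda x,y,z=None: pt(d,205+(x+.5)/4-.5,205+(y+.5)/4-.5,z)
L=(P(48,182,.017)+P(53,242,.017))/2; R=(P(753,103,.017)+P(758,160,.017))/2
mid=(L+R)/2; y=(L-R)/np.linalg.norm(L-R); x=np.array([y[1],-y[0],0])
print('mid',mid,'len',np.linalg.norm(L-R),'yaw',np.arctan2(-y[0],y[1]))
for n,a,b in ((1,(110,296),(196,291)),(2,(263,88),(349,80)),(3,(459,257),(545,249)),(4,(606,48),(691,41))):
    A,B=P(*a,.081),P(*b,.081);e=(A+B)/2;print(n,e.round(4),'w',np.linalg.norm(A-B).round(4),'bar xy',((e-mid)@x).round(4),((e-mid)@y).round(4))
for u in ((152,248),(310,130),(495,207),(650,92)): q=P(*u);print(q.round(4),((q-mid)@x).round(4),((q-mid)@y).round(4))
print('driver',P(315,315,.02),P(330,330,.02))
Y=np.array([0,1,0])
for u,v in ((283,285),(266,334)):print(pt(d,u,v,.01))
# bins fronts
for u,v in ((258,207),(299,202),(303,200),(339,197)): q=pt(d,u,v,.036);print('bin',q.round(3),((q-mid)@x).round(3),((q-mid)@y).round(3))
print('bottle',pt(d,185,262,.0), 'cable',0)
from scipy.spatial.transform import Rotation
print(x)
E
```

```text
mid [0.54573697 0.03469322 0.017     ] len 0.47089520226461345 yaw 0.13693849392713764
1 [0.4632 0.1883 0.081 ] w 0.0537 bar xy -0.0608 0.1634
2 [0.5965 0.0967 0.081 ] w 0.0542 bar xy 0.0588 0.0545
3 [ 0.4934 -0.0287  0.081 ] w 0.054 bar xy -0.0605 -0.0557
4 [ 0.6268 -0.1186  0.081 ] w 0.0541 bar xy 0.0593 -0.1629
[0.4915 0.1916 0.0702] -0.0323 0.1628
[0.5689 0.0947 0.0625] 0.0311 0.0563
[ 0.5225 -0.0243  0.0648] -0.0311 -0.0552
[ 0.598  -0.1217  0.0665] 0.0304 -0.162
driver [0.45001058 0.09102344 0.02      ] [0.44042162 0.0809143  0.02      ]
[0.4453372 0.0925576 0.01     ]
[0.3157003  0.13388111 0.01      ]
bin [0.648 0.162 0.036] 0.119 0.112
bin [0.664 0.055 0.036] 0.12 0.004
bin [0.67  0.045 0.036] 0.124 -0.007
bin [ 0.68  -0.05   0.036] 0.121 -0.102
bottle [0.50005245 0.35795519 0.        ] cable 0
[0.99063857 0.13651091 0.        ]
```

```bash
cat >> h.py <<'E'
from scipy.spatial.transform import Rotation as Ro
yaw=0.137; M=np.array([.5457,.0347]); BX=np.array([np.cos(yaw),np.sin(yaw)]); BY=np.array([-BX[1],BX[0]])
def row(bx,by,z,tilt):
    "tilt deg about tool y (+: fingertips point to the bins)"
    s=ctrl.get_state(); w=s['orientation']; R0=Ro.from_quat([w[1],w[2],w[3],w[0]])
    p=np.r_[M+bx*BX+by*BY,z]
    R=Ro.from_euler('z',yaw)*Ro.from_quat([1,0,0,0])*Ro.from_euler('y',tilt,degrees=True)
    return np.r_[R0.inv().apply(p-s['tool_pos'])/.025,(R0.inv()*R).as_rotvec(degrees=True)/10].round(2).tolist()
E
python3 - <<'E'
from h import *
print(row(-.105,-.055,.205,0),row(-.105,-.055,.205,30))
E
```

```text
[16.73, -15.29, 0.01, -0.01, 0.0, 0.96] [16.73, -15.29, 0.01, -0.26, 2.99, 0.94]
```

>>> jog_arm([
  [2.4,-2.2,0,0,0,0.5,255],
  [4.8,-4.4,0,0,0,0.96,255],
  [7.2,-6.6,0,0,0.5,0.96,255],
  [9.6,-8.8,0,0,1,0.96,255],
  [12,-11,0,-0.1,1.5,0.96,255],
  [14.4,-13.2,0,-0.15,2,0.95,255],
  [16.73,-15.29,0,-0.26,2.99,0.94,255],
  [16.73,-15.29,0,-0.26,2.99,0.94,255],
  [16.73,-15.29,0,-0.26,2.99,0.94,255],
  [16.73,-15.29,0,-0.26,2.99,0.94,255],
  [16.73,-15.29,0,-0.26,2.99,0.94,255],
  [16.73,-15.29,0,-0.26,2.99,0.94,255],
], squeeze=20)

```text
t: 1.6
tool_pos: [0.449, -0.0351, 0.205]
orientation: [-0.017, 0.964, 0.066, 0.258]
force: [-0.7, 0.0, -0.6]
width: -0.001
grasp_force: 0.0
```

```bash
python3 - <<'E'
from h import *
d=grab('side','side1')
print(row(-.105,-.055,.205,30)); print(row(-.105,-.055,.0724,30)); print(row(-.080,-.055,.0724,30))
E
```

```text
[0.01, -0.05, 0.01, 0.01, 0.0, -0.01]
[-2.64, -0.06, 4.61, 0.01, 0.0, -0.01]
[-1.77, -0.06, 5.1, 0.01, 0.0, -0.01]
```

View pics/side1.png

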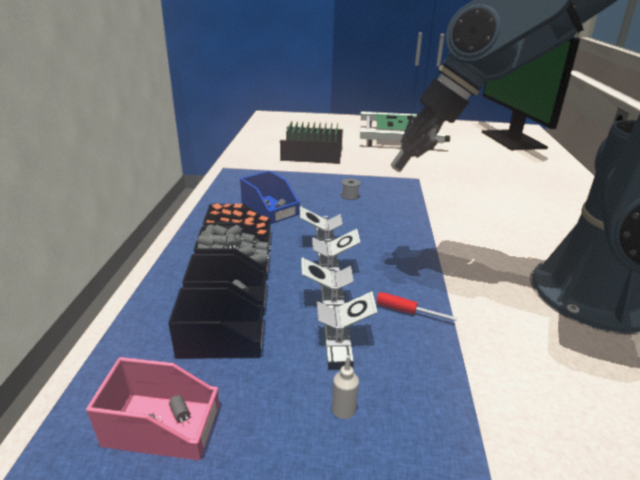

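The fingertips at (400,163) are shut and point towards the bins, with the tags still as they were. Next I go down on the robot's side of tag 3.

>>> jog_arm([
  [-0.6,0,1,0,0,0,255],
  [-1.2,0,2,0,0,0,255],
  [-1.7,0,3,0,0,0,255],
  [-2.2,0,3.9,0,0,0,255],
  [-2.64,-0.06,4.61,0,0,0,255],
  [-2.64,-0.06,4.61,0,0,0,255],
  [-2.2,-0.06,4.85,0,0,0,255],
  [-1.77,-0.06,5.1,0,0,0,255],
  [-1.77,-0.06,5.1,0,0,0,255],
])

```text
t: 2.78
tool_pos: [0.4747, -0.0308, 0.0728]
orientation: [-0.017, 0.964, 0.065, 0.258]
force: [-0.1, 0.0, -0.4]
width: -0.002
grasp_force: 0.0
```

```bash
python3 - <<'E'
from h import *
d=grab('side','side2'); cv2.imwrite('pics/c2.png',cv2.resize(d['frame'][180:330,280:480,::-1],None,fx=4,fy=4,interpolation=cv2.INTER_CUBIC))
print(ctrl.get_state()['tool_pos'],ctrl.get_state()['force'])
for ph in (30,38,45,52,60,67,75,82,90,96):
    a=np.radians(ph); print(ph,row(-.001-.0112-.066*np.cos(a),-.055,.0394+.066*np.sin(a),30))
E
```

```text
[ 0.47404312 -0.03052012  0.07258254] [ 0.19976315 -0.50696411  0.5930544 ]
30 [0.36, 0.01, 0.22, 0.01, 0.0, -0.0]
38 [0.69, 0.01, 0.06, 0.01, 0.0, -0.0]
45 [1.0, 0.01, -0.05, 0.01, 0.0, -0.0]
52 [1.31, 0.01, -0.11, 0.01, 0.0, -0.0]
60 [1.68, 0.01, -0.14, 0.01, 0.0, -0.0]
67 [2.0, 0.01, -0.12, 0.01, 0.0, -0.0]
75 [2.36, 0.01, -0.05, 0.01, 0.0, -0.0]
82 [2.67, 0.0, 0.05, 0.01, 0.0, -0.0]
90 [3.0, 0.0, 0.22, 0.01, 0.0, -0.0]
96 [3.23, 0.0, 0.37, 0.01, 0.0, -0.0]
```

View pics/c2.png

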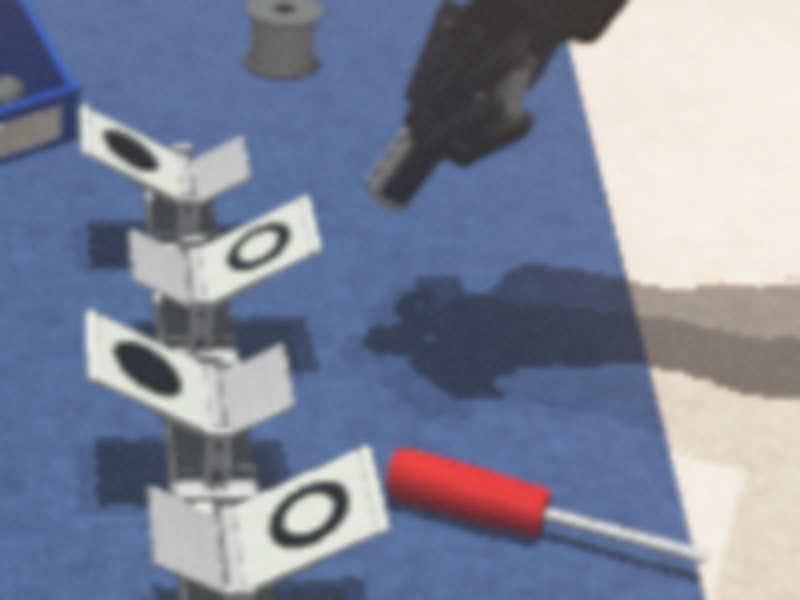

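```bash
python3 - <<'E'
from h import *
d=pickle.load(open('side2.pkl','rb'))
f=240/np.tan(np.radians(d['vertical_fov'])/2);K=np.array([[f,0,d['cx']],[0,f,d['cy']],[0,0,1]])
def pr(p):
    c=np.linalg.inv(d['cam_to_world'])@np.r_[p,1]; return cv2.projectPoints(np.array([[c[0],-c[1],-c[2]]]),np.zeros(3),np.zeros(3),K,np.array([d['k1'],0,0,0,0.]))[0].ravel()
B=lambda x,y,z:np.r_[M+x*BX+y*BY,z]
print('tip',pr(B(-.0745,-.055,.063)),'edge',pr(B(-.058,-.028,.08)),pr(B(-.058,-.082,.08)),'hinge',pr(B(0,-.028,.047)))
for u,v in ((374,228),(376,232),(381,222),(384,216)): q=pt(d,u,v); print((u,v),q.round(3),(q[:2]-M)@BX,(q[:2]-M)@BY)
E
```

```text
tip [365.83024285 242.47295004] edge [360.13597687 242.14983788] [356.93121544 229.03645048] hinge [330.7690634  256.19477508]
(374, 228) [ 0.466 -0.024  0.102] -0.08712434548558676 -0.046935986596774684
(376, 232) [ 0.45  -0.188  0.001] -0.1249194555832576 -0.20723742723999994
(381, 222) [ 0.453 -0.021  0.118] -0.09929116855964781 -0.04289897744381496
(384, 216) [ 0.448 -0.025  0.13 ] -0.10466579795495488 -0.045619799856818605
```

```bash
python3 - <<'E'
from h import *
d=grab('side','side3'); a=pickle.load(open('side2.pkl','rb'))
print(np.abs(d['frame'].astype(int)-a['frame'])[180:330,360:480].mean(), ctrl.get_state()['t'],ctrl.get_state()['tool_pos'])
# lowest robot points near tag3 using depth
f=240/np.tan(np.radians(d['vertical_fov'])/2)
for u,v in ((366,242),(370,235),(374,228),(374,231)): q=pt(d,u,v); print((u,v),q.round(3),(q[:2]-M)@BX,(q[:2]-M)@BY)
cv2.imwrite('pics/c3.png',cv2.resize(d['frame'][180:330,280:480,::-1],None,fx=4,fy=4,interpolation=cv2.INTER_CUBIC))
E
```

```text
1.2067407407407407 2.875 [ 0.47376952 -0.03038763  0.07254311]
(366, 242) [ 0.475 -0.135  0.002] -0.0936919241690046 -0.1588599971773485
(370, 235) [ 0.465 -0.174 -0.   ] -0.1085865367912156 -0.195365873100877
(374, 228) [ 0.466 -0.028  0.099] -0.08798233284722792 -0.051242647430364364
(374, 231) [ 0.455 -0.194  0.   ] -0.12113529484802413 -0.21408757984180474
```

View pics/c3.png

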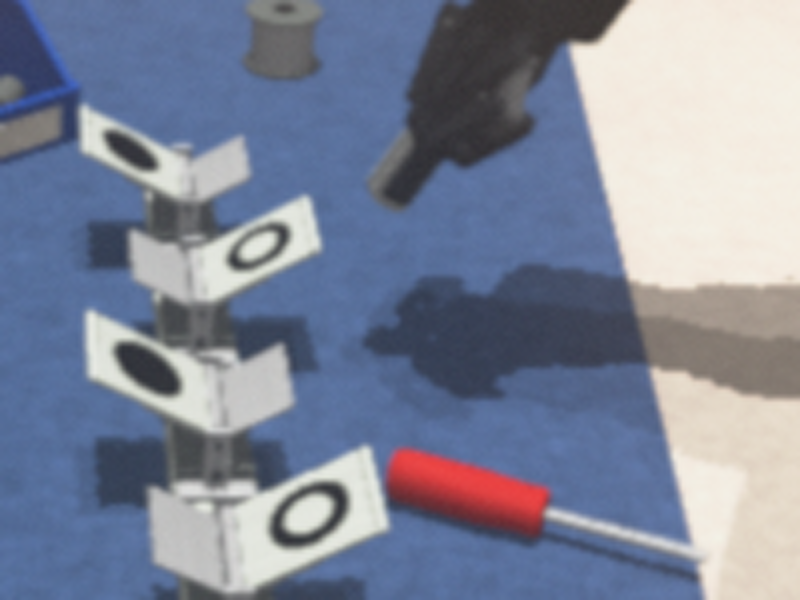

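```bash
python3 - <<'E'
from h import *
for n,tp,(u0,u1,v0,v1) in (('side1',[.449,-.0351,.205],(385,445,100,180)),('side3',[.47377,-.03039,.07254],(368,440,180,236))):
    d=pickle.load(open(n+'.pkl','rb')); 
    R=Ro.from_euler('z',yaw)*Ro.from_quat([1,0,0,0])*Ro.from_euler('y',30,degrees=True)
    Q=np.array([R.inv().apply(pt(d,u,v)-np.array(tp)) for u in range(u0,u1) for v in range(v0,v1) if d['depth'][v,u]>0])*1000
    Q=Q[(abs(Q[:,1])<80)&(abs(Q[:,0])<80)&(abs(Q[:,2])<150)]
    print(n,len(Q))
    h,e=np.histogram(Q[:,2],np.arange(-120,50,10)); 
    for a,c in zip(e,h):
        q=Q[(Q[:,2]>=a)&(Q[:,2]<a+10)]
        if c: print(a,c,'x',np.percentile(q[:,0],[2,50,98]).round(),'y',np.percentile(q[:,1],[2,50,98]).round())
E
```

```text
side1 1654
-120 210 x [-11.  11.  20.] y [-64. -31.  54.]
-110 198 x [-10.  12.  18.] y [-62. -24.  51.]
-100 177 x [-10.  12.  18.] y [-54. -18.  44.]
-90 135 x [-11.  12.  17.] y [-47. -27.  36.]
-80 144 x [-10.  11.  14.] y [-38. -29.  30.]
-70 74 x [-10.   8.  14.] y [-30. -14.  23.]
-60 71 x [-9.  6. 13.] y [-16. -12.   2.]
-50 68 x [-7.  7. 13.] y [-16. -11.   6.]
-40 68 x [-9.  7. 13.] y [-15. -10.   6.]
-30 34 x [-8.  3. 13.] y [-8. -6.  4.]
side3 1315
-120 189 x [-8. 12. 21.] y [-63. -32.  54.]
-110 153 x [-9. 12. 18.] y [-62. -23.  50.]
-100 142 x [-8. 12. 18.] y [-54. -17.  44.]
-90 105 x [-8. 12. 16.] y [-45. -26.  37.]
-80 112 x [-10.  11.  14.] y [-37. -16.  31.]
-70 45 x [-5.  9. 15.] y [-18. -12.   6.]
-60 60 x [-9.  7. 13.] y [-16. -11.   4.]
-50 59 x [-8.  7. 13.] y [-15. -11.   5.]
-40 52 x [-7.  7. 12.] y [-15. -10.   4.]
-30 24 x [-8.  2. 11.] y [-9. -6.  2.]
```

The picture shows tag 3 untouched. The real fingertips are about 36 mm short of where the stated tool frame puts them along tool z, and both poses agree on this. The tags themselves match between the two cameras. I'll add 1.44 units along z to the moves.

>>> jog_arm([
  [0,0,0.7,0,0,0,255],
  [0,0,1.44,0,0,0,255],
  [0.2,0,1.55,0,0,0,255],
  [0.36,0,1.66,0,0,0,255],
  [0.53,0,1.58,0,0,0,255],
  [0.69,0,1.5,0,0,0,255],
])

```text
t: 3.62
tool_pos: [0.5078, -0.0253, 0.0495]
orientation: [-0.017, 0.964, 0.066, 0.258]
force: [-0.6, 0.2, -0.6]
width: -0.0
grasp_force: 0.1
```

```bash
python3 - <<'E'
from h import *
d=grab('side','side4'); cv2.imwrite('pics/c4.png',cv2.resize(d['frame'][180:330,280:480,::-1],None,fx=4,fy=4,interpolation=cv2.INTER_CUBIC))
print(ctrl.get_state()['tool_pos'],ctrl.get_state()['force'])
E
```

```text
[ 0.50828865 -0.02533977  0.05000215] [0.47585838 0.59997002 0.67777424]
```

View pics/c4.png

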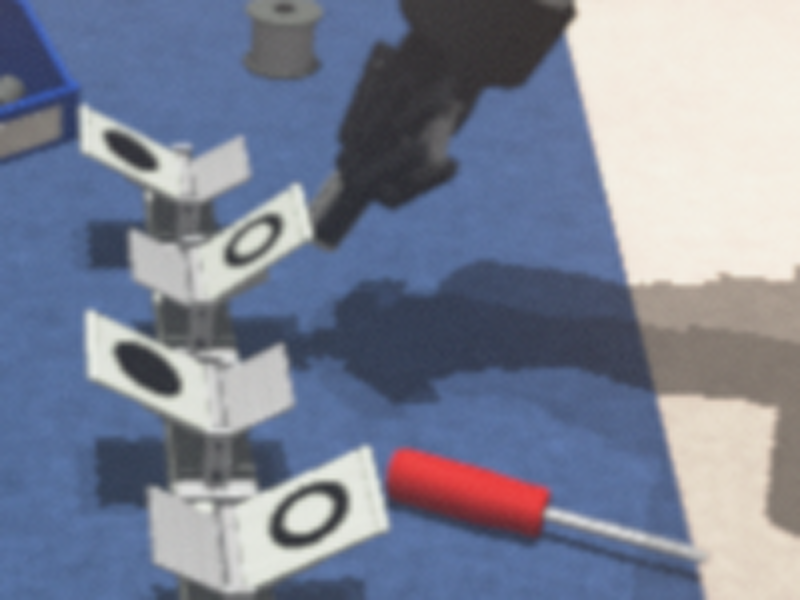

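Tag 3 has begun to lift, with the fingertip under its edge at crop (320,225). I'll carry on along the arc and then back off.

>>> jog_arm([
  [0.15,0,-0.06,0,0,0,255],
  [0.31,0,-0.11,0,0,0,255],
  [0.46,0,-0.14,0,0,0,255],
  [0.62,0,-0.17,0,0,0,255],
  [0.8,0,-0.19,0,0,0,255],
  [0.99,0,-0.2,0,0,0,255],
  [1.15,0,-0.19,0,0,0,255],
  [1.31,0,-0.18,0,0,0,255],
  [1.49,0,-0.15,0,0,0,255],
  [1.67,0,-0.11,0,0,0,255],
  [1.83,0,-0.06,0,0,0,255],
  [1.98,0,-0.01,0,0,0,255],
  [2.15,0,0.07,0,0,0,255],
  [2.31,0,0.16,0,0,0,255],
  [2.54,0,0.31,0,0,0,255],
  [2.69,0,0.42,0,0,0,255],
  [2.0,0,0.0,0,0,0,255],
  [1.0,0,-0.6,0,0,0,255],
  [0,0,-1.5,0,0,0,255],
  [0,0,-3,0,0,0,255],
])

```text
t: 6.18
tool_pos: [0.4709, -0.0293, 0.11]
orientation: [-0.018, 0.964, 0.066, 0.257]
force: [0.3, -0.0, -0.0]
width: 0.001
grasp_force: 0.0
```

```bash
python3 - <<'E'
from h import *
d=grab('side','side5'); cv2.imwrite('pics/c5.png',cv2.resize(d['frame'][180:330,280:480,::-1],None,fx=4,fy=4,interpolation=cv2.INTER_CUBIC))
# true TCP = reported shifted; aim reported = true + 36 mm along tool z
print('up',row(-.08,-.055,.21,30)); print('over',row(.10,.055,.25,0),row(.10,.055,.25,-30))
E
```

```text
up [2.05, 0.05, -3.3, 0.01, 0.01, 0.01]
over [9.1, -4.35, -1.1, 0.01, -2.99, 0.0] [9.1, -4.35, -1.1, 0.01, -5.99, 0.0]
```

View pics/c5.png

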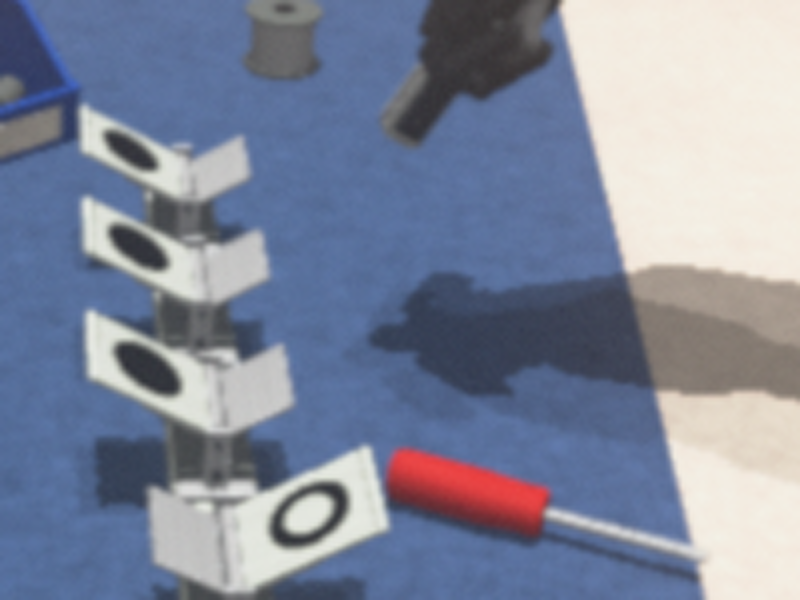

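Tag 3 now shows its disc and leans to the bins (crop (138,245)). I go up and over to the bins' side of tag 2.

>>> jog_arm([
  [1,0,-1.7,0,0,0,255],
  [2,0,-3.3,0,0,0,255],
  [3.5,-0.7,-3.5,0,-1,0,255],
  [5,-1.5,-3,0,-2,0,255],
  [6.5,-2.4,-2.3,0,-3,0,255],
  [8,-3.4,-1.7,0,-4,0,255],
  [9.1,-4.35,-1.1,0,-5,0,255],
  [9.1,-4.35,-1.1,0,-5.99,0,255],
  [9.1,-4.35,-1.1,0,-5.99,0,255],
  [9.1,-4.35,-1.1,0,-5.99,0,255],
  [9.1,-4.35,-1.1,0,-5.99,0,255],
])

```text
t: 7.6
tool_pos: [0.6391, 0.103, 0.2505]
orientation: [0.018, 0.965, 0.066, -0.255]
force: [0.4, 0.3, 0.3]
width: 0.001
grasp_force: 0.0
```

```bash
python3 - <<'E'
from h import *
print(ctrl.get_state()['tool_pos'], row(.1,.055,.25,-30))
# reported = designed + 36mm*(-.5,-.866)
for x,z in ((.105,.15),(.095,.0724),(.080,.0724)): print(x,z,row(x-.018,.055,z-.031,-30))
for ph in (30,38,45,52,60,67,75,82,90,96,100):
    a=np.radians(ph); print(ph,row(-.001+.0112+.066*np.cos(a)-.018,.055,.0394+.066*np.sin(a)-.031,-30))
E
```

```text
[0.63913719 0.10296273 0.25045411] [-0.06, -0.01, 0.05, 0.0, -0.04, -0.0]
0.105 0.15 [2.08, -0.01, 4.87, 0.0, -0.04, -0.0]
0.095 0.0724 [3.26, -0.01, 7.76, 0.0, -0.04, -0.0]
0.08 0.0724 [2.74, -0.01, 8.06, 0.0, -0.04, -0.0]
30 [2.3, -0.01, 8.31, 0.0, -0.04, -0.0]
38 [1.97, -0.01, 8.15, 0.0, -0.04, -0.0]
45 [1.67, -0.01, 8.04, 0.0, -0.04, -0.0]
52 [1.35, -0.01, 7.97, 0.0, -0.04, -0.0]
60 [0.99, -0.01, 7.95, 0.0, -0.04, -0.0]
67 [0.66, -0.01, 7.96, 0.0, -0.04, -0.0]
75 [0.3, -0.01, 8.03, 0.0, -0.04, -0.0]
82 [-0.0, -0.01, 8.13, 0.0, -0.04, -0.0]
90 [-0.34, -0.01, 8.29, 0.0, -0.04, -0.0]
96 [-0.57, -0.01, 8.44, 0.0, -0.04, -0.0]
100 [-0.72, -0.01, 8.55, 0.0, -0.04, -0.0]
```

>>> jog_arm([
  [0.7,0,1.7,0,0,0,255],
  [1.4,0,3.3,0,0,0,255],
  [2.1,0,4.9,0,0,0,255],
  [2.6,0,6.2,0,0,0,255],
  [3.15,0,7.5,0,0,0,255],
  [3.1,0,7.85,0,0,0,255],
  [2.74,0,8.06,0,0,0,255],
  [2.5,0,8.2,0,0,0,255],
  [2.3,0,8.31,0,0,0,255],
  [2.13,0,8.23,0,0,0,255],
  [1.97,0,8.15,0,0,0,255],
])

```text
t: 8.98
tool_pos: [0.5812, 0.0951, 0.0479]
orientation: [0.018, 0.964, 0.066, -0.257]
force: [0.7, -0.2, -1.3]
width: 0.002
grasp_force: 0.1
```

```bash
python3 - <<'E'
from h import *
d=grab('side','side6'); cv2.imwrite('pics/c6.png',cv2.resize(d['frame'][160:310,220:420,::-1],None,fx=4,fy=4,interpolation=cv2.INTER_CUBIC))
print(ctrl.get_state()['tool_pos'],ctrl.get_state()['force'])
E
```

```text
[0.58116667 0.09516692 0.04827184] [ 0.16389046 -0.68573327  0.20215769]
```

View pics/c6.png

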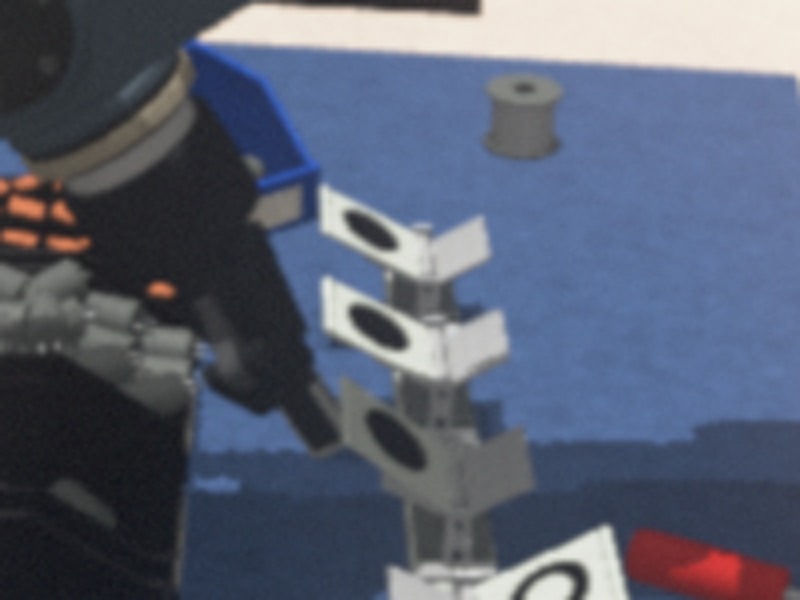

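The fingertip at crop (330,430) is under tag 2's edge, which has begun to lift, and the arm is clear of the bins. I carry on along the arc.

>>> jog_arm([
  [-0.15,0,-0.06,0,0,0,255],
  [-0.3,0,-0.11,0,0,0,255],
  [-0.46,0,-0.15,0,0,0,255],
  [-0.62,0,-0.18,0,0,0,255],
  [-0.8,0,-0.19,0,0,0,255],
  [-0.98,0,-0.2,0,0,0,255],
  [-1.15,0,-0.2,0,0,0,255],
  [-1.31,0,-0.19,0,0,0,255],
  [-1.49,0,-0.16,0,0,0,255],
  [-1.67,0,-0.12,0,0,0,255],
  [-1.83,0,-0.07,0,0,0,255],
  [-1.97,0,-0.02,0,0,0,255],
  [-2.15,0,0.06,0,0,0,255],
  [-2.31,0,0.14,0,0,0,255],
  [-2.54,0,0.29,0,0,0,255],
  [-2.69,0,0.4,0,0,0,255],
  [-2.0,0,0,0,0,0,255],
  [-1.2,0,-1,0,0,0,255],
  [-1.2,0,-3,0,0,0,255],
  [-1.2,0,-5,0,0,0,255],
])

```text
t: 11.52
tool_pos: [0.6173, 0.1002, 0.1717]
orientation: [0.018, 0.964, 0.066, -0.257]
force: [0.2, -0.1, -0.4]
width: 0.003
grasp_force: 0.0
```

>>> jog_arm([
  [0,0,-1.5,0,0,0,255],
  [0,0,-2,0,0,0,255],
  [0,0,-2,0,0,0,255],
  [0,0,-2,0,0,0,255],
  [0,0,-2,0,0,0,255],
  [0,0,-2,0,0,0,255],
  [0,0,-2,0,0,0,255],
  [0,0,-2,0,0,0,255],
])

```text
t: 12.52
tool_pos: [0.6416, 0.1036, 0.214]
orientation: [0.018, 0.964, 0.066, -0.257]
force: [0.5, -0.4, -0.0]
width: -0.0
grasp_force: 0.0
```

```bash
python3 - <<'E'
from h import *
grab('side','side7'); print(ctrl.get_state()['tool_pos'])
E
```

```text
[0.64160423 0.10353515 0.21405186]
```

View pics/side7.png

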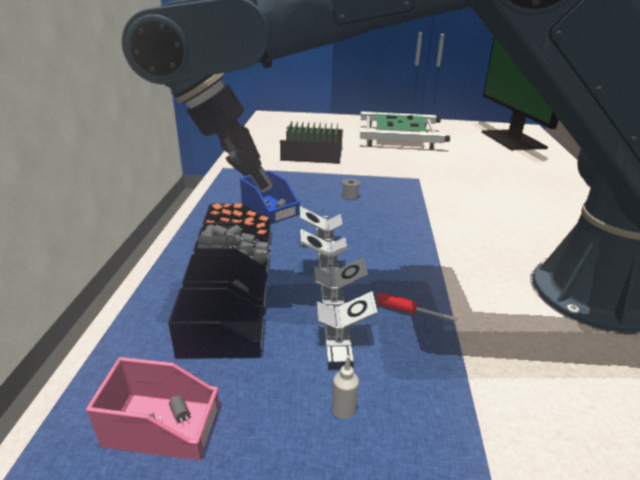

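The tags at (352,270) and (358,308) show rings towards the robot, and those at (315,217) and (318,241) show discs towards the bins. The gripper is clear of everything, and the bins and bystanders have not moved.

```bash
python3 -c "
from bench import ctrl; print(ctrl.finish_job())"
```

```text
the job is handed in; nothing more can be done
None
```

I flipped the two wrong tags, in front of the two-capacitor bin and the full capacitor bin. In the last picture all four tags matched their bins, nothing else had moved and the gripper was clear; the job is handed in, but no verdict came back.

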